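Raise a calibration blank out of its ring on the bench ejector

ROBOT

A 7-joint arm with a two-finger parallel gripper is mounted at the origin on the work surface. World frame = base frame: x ahead of the robot, y to its left, z up, the work surface at z = 0. Lengths are in m, angles in rad, forces in N, time in s.
With the tool pointing down it reaches from about 0.425 to 0.875 m from the base axis. Payload 8.4 kg.
Tool frame: the origin (TCP) lies at the very end of the fingers, on their centre line; the grasp point (between the pads) lies 19 mm behind it; z points along the fingers, y is the line along which they close (so a half turn about z gives the same grasp; the last joint's range is limited). The gripper opens to 85 mm and grips with 20 to 120 N. Pads are 22 mm wide; open, the fingers measure 114 mm over their backs; the gripper's body (76 mm by 85 mm) begins 54 mm behind the grasp point. The pads swing forward as they close: fully open they stand 13 mm farther back than shut.
Start: joints at [-1.39, 0.333, 0.04, 1.465, -0.013, 1.343, -0.059], TCP at [0.18, 0.625, 0.231] pointing down, gripper open.
Joint ranges: [-2.58, 2.58], [-0.38, 2.09], [-1.3, 1.39], [0.25, 2.4], [-1.5, 4.64], [0.08, 2.09], [-2.65, 2.65]. Speed limits (rad/s): [2.22, 2.22, 2.79, 2.79, 3.14, 3.14, 3.14].

INTERFACE

Orientations are given as a rotation vector (axis times angle).
In Python, from cell import r, imaging gives the robot as it stands. Calls block until the motion is done:
- r.reach(position, orientation): joint-space move of the TCP to a pose.
- r.move_linear(position, rotation=None, max_speed=0.15, f_stop=None): straight line of the TCP; rotation=None keeps the orientation; max_speed is the mean speed in m/s. With f_stop (N) it stops when the force on the tool has changed by that much, and returns True; else False.
- r.set_joints(angles): joint-space move.
- r.command_gripper(opening, f_grip=None): opening from 0.0 (shut) to 1.0 (fully open); f_grip is the grip in N (None keeps the last); returns when the fingers have stopped.
- r.sleep(seconds).
- r.ik(position, orientation): joint angles nearest the present ones, or None.
- imaging.camera(name): name is "side" or "top"; returns (picture, depth): 384x512x3 uint8, blue, green, red; 384x512 float32, m along the optical axis (not along the pixel's ray), 0 where there is no reading.
- imaging.camera_model(name): a dict with "K" (3x3 intrinsics, pixels), "rvec" (rotation vector, rad) and "tvec" (3), from world to camera coordinates, as OpenCV has them. Camera axes: x right, y down, z forward; pixel columns grow to the right and rows downward; lengths in m; the calibration is good to about 2 mm. A picture is of the moment at which its call begins. camera_model takes no time and is no camera call.
A pose or a line that the arm cannot do raises r.MotionError and nothing moves.
- r.sign_off(): hands the job in; it is judged then, once.
Readings, each from a call of its own:
- r.current_time(): time.
- r.current_qpos(): joint angles.
- r.current_joint_velocities(): joint speeds.
- r.current_joint_torque(): joint torques, N m.
- r.current_tool_pos(): TCP position.
- r.current_tool_rot(): TCP orientation.
- r.current_force(): force on the tool from outside, world axes, zero at the start.
- r.current_torque(): the same for the moment, N m.
- r.current_finger_gap(): opening from 0.0 (shut) to 1.0 (fully open).
- r.current_finger_force(): force on a finger pad.
Only numpy, scipy, OpenCV 4.12 (cv2) and the standard library are available. Lean on these libraries where they do the work, as an engineer would, in place of code of your own. Each camera call takes 0.05 s, during which the arm holds its last target. There are 200 camera calls.

TASK

Push the steel calibration blank up out of its ring with the bench ejector: first turn the knurled stroke sleeve to 15, then flip the safety catch fully away from the lever, and pull the lever towards the front of the ejector until it meets its stop. Finish still holding the lever against the stop, so that the blank stands 15 mm higher than at the start and can be lifted off; do not let go, do not touch the blank, and leave the other things on the bench where they are.

Things in the scene. Friction and masses are not known exactly. Their poses are not given: they have to be found in the camera images.
- ejector: Grey bench ejector, bolted down; base plate 200 mm (x) by 310 mm (y), 14 mm thick. Origin on the bench under the lever shaft; +z up, -x is its front (the operator's side, towards the robot), +y its left, where the lever is. All offsets below are in this frame, mm. Housing 100 x 90, top at z 106, centred at x 20, y 0. On it the steel ring (68 outside, rim at z 132) with the blank in it, axis at x 20, y 0. Stroke sleeve at y -100, lever at y +80, safety catch at y +118.
- sleeve_grip (a point): Point on the vertical axis of the knurled steel stroke sleeve (42 mm diameter, from z 114 to its top at z 152), at ejector (0, -100, 138), 14 mm below its top. It stands on a round scale plate, 86 mm diameter, top at z 112, with the numbers 5, 10, 15, 20 engraved around its front side, 40 degrees apart, read from the front. A black line on the sleeve's top and a small black pointer at its foot show the number set.
- sleeve (a joint): Turn of the stroke sleeve, rad, counter-clockwise from above is positive: 0 = 5, 0.698 = 10, 1.396 = 15, 2.094 = 20 (mm of stroke). It clicks into each number (about 0.08 N m to turn) and stays. Starts at 5 or 10 (rarely between them). It sets the stop that ends the lever's travel; turn it while the lever is at rest.
- catch_hinge (a point): The horizontal hinge of the safety catch, along the ejector's x, at ejector (6, 118, 115), on top of a grey post 26 x 16 mm.
- catch_tab (a point): Middle of the upper edge of the thumb tab of the catch, a dark steel bell-crank. Shut: a bar (12 x 10) runs from the hinge 52 mm to -y, across the front of a square block on the lever rod, and the tab, a plate 7 thick (y) and 42 wide (x -30 to +12), stands up to z 160; this point is at ejector (-12, 118, 160). Pushing the tab to +y, away from the lever, swings the bar up and lays the tab level outwards.
- catch (a joint): Angle of the safety catch, rad: 0 = shut (locks the lever, with about 0.05 rad of play), 1.57 = fully flipped, tab lying level outwards. Friction (0.03 N m) keeps it where it is left.
- lever_hinge (a point): Axis of the lever shaft, along the ejector's y, at ejector (0, 80, 70).
- lever_knob (a point): Centre of the black ball knob, 32 mm diameter, on the end of the lever rod (14 mm diameter), 160 mm from lever_hinge. At rest the lever leans 0.5 rad back from the vertical (knob at ejector (77, 80, 210)); pulled by an angle q the knob is at ejector x = 160 sin(0.5 - q), z = 70 + 160 cos(0.5 - q).
- lever (a joint): Angle the lever has been pulled towards the front (-x), rad, 0 = at rest. A return spring pulls it back whenever it is let go (about 4 N at the knob at the start, 7 to 8 N at 0.75). It lifts the piston by 20 mm per rad; with the sleeve at 15 it meets the stop at 0.75 to 0.79.
- piston (a joint): Rise of the ejector's piston under the blank, m, 0 = down; 0.015 = at the stop with the sleeve at 15.
- blank_center (a point): Centre of the steel calibration blank, a disc 59 mm across and 20 mm thick (about 0.4 kg) lying loose in the ring, top flush with the ring's rim at the start (centre at ejector (20, 0, 122)). The piston lifts it.
- cell: Bystander: round stainless consolidation cell with loading cap, 100 mm across, 69 mm high, on the right of the bench; origin under its centre.
- stone: Bystander: pale grey porous disc, 60 mm across, 10 mm thick, on the left; origin under its centre.
- spare_ring: Bystander: spare steel ring, 68 mm across, 20 mm high, on the left; origin under its centre.
- brush: Bystander: small hand brush lying on the right; origin under its middle.

How it is judged:
By the outcome, as a careful person would: the job done as asked, in the order asked, and still so for the second after the job is handed in, while the arm keeps its last pose, push and grip.
It also fails if it takes over 61 s, if anything falls off the work surface, if the arm or the gripper's body presses on something with over 40 N, if the wrist force passes 120 N, or if a joint passes its speed limit or range.

## Working session

There is one attempt and no reset: what is moved stays moved. The work goes in short steps, each a Python script; the robot and the scene stay as the last script left them, time stands still between calls to the robot, and variables do not carry over. Pictures are saved under pics/ and viewed, at most 10 in all, crops included, and the job is handed in when it is done.

```bash
ls; mkdir -p pics; python3 - <<'E'
from cell import r, imaging
import cv2,numpy as np
for n in("side","top"):
    p,d=imaging.camera(n);cv2.imwrite(f"pics/{n}0.png",p);np.savez(f"{n}0.npz",p=p,d=d)
    m=imaging.camera_model(n);R=cv2.Rodrigues(np.array(m["rvec"],float))[0];print(n,m["K"],-R.T@np.ravel(m["tvec"]),R[2])
print(r.current_time(), r.current_tool_rot())
E
```

```text
pics
side [[419.8218454    0.         253.5185072 ]
 [  0.         419.8218454  194.65177884]
 [  0.           0.           1.        ]] [ 0.25909313 -0.66234758  1.00689189] [ 0.17141414  0.5963347  -0.78422071]
top [[454.41020621   0.         253.58259849]
 [  0.         454.41020621 191.94356471]
 [  0.           0.           1.        ]] [ 0.35585078 -0.01971982  1.55723438] [ 0.08535439  0.01936098 -0.99616253]
0.1 [-4.38112383e-01 -3.11077206e+00  2.26627473e-03]
```

View pics/side0.png

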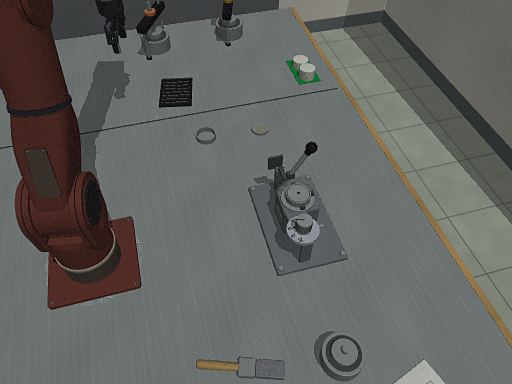

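View pics/top0.png

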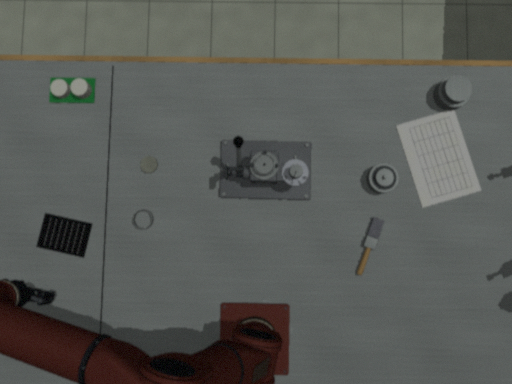

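The side view shows the tab at (275,160), knob at (311,149), ring at (298,194) and sleeve at (304,224). In the top view the plate corners are about (220,141), (311,141), (310,200) and (219,198), almost aligned with the world axes. Next I'll fit the pose from the depth data.

```bash
cat > h.py <<'E'
from cell import r, imaging
import cv2,numpy as np
def cloud(n,d):
    m=imaging.camera_model(n);R=cv2.Rodrigues(np.array(m["rvec"],float))[0];K=np.array(m["K"])
    v,u=np.mgrid[:384,:512];c=np.stack([(u-K[0,2])/K[0,0]*d,(v-K[1,2])/K[1,1]*d,d],-1)
    w=(c-np.ravel(m["tvec"]))@R; w[d==0]=np.nan; return w
def px(n,P):
    m=imaging.camera_model(n)
    return cv2.projectPoints(np.float64(P).reshape(-1,3),np.float64(m["rvec"]),np.float64(m["tvec"]),np.float64(m["K"]),None)[0][:,0]
E
python3 - <<'E'
from h import *
for n in("side","top"):
    z=np.load(n+"0.npz");w=cloud(n,z["d"])
    sl=(slice(130,285),slice(235,355)) if n=="side" else (slice(130,210),slice(210,322))
    q=w[sl].reshape(-1,3);q=q[~np.isnan(q[:,0])]
    f=lambda a,b:q[(q[:,2]>a)&(q[:,2]<b)]
    pl=f(.009,.03 if 0 else .02);print(n,"bench z",np.median(f(-.02,.008)[:,2]),"plate",len(pl),np.median(pl[:,2]),cv2.minAreaRect(np.float32(pl[:,:2])))
    print(" all>9mm",cv2.minAreaRect(np.float32(f(.009,.1)[:,:2])))
    print(" knob",f(.2,.24).mean(0),len(f(.2,.24)),f(.2,.24).max(0))
    s=f(.147,.158);
    print(" >147", [ (np.round(s[k].mean(0),4),k.sum()) for k in (s[:,1]<np.median(q[:,1])-.05, s[:,1]>np.median(q[:,1])+.05)])
    s=f(.127,.138);s=s[np.abs(s[:,1]-np.median(pl[:,1]))<.05];print(" ring",np.round(s.mean(0),4),len(s),cv2.minEnclosingCircle(np.float32(s[:,:2])))
E
```

```text
side bench z -0.00040074570278102276 plate 3617 0.01345491416173512 ((0.5669399499893188, 0.09172964096069336), (0.5497897267341614, 0.2004702240228653), 89.58592987060547)
 all>9mm ((0.5669399499893188, 0.09172964096069336), (0.5497897267341614, 0.2004702240228653), 89.58592987060547)
 knob [0.62079776 0.05155604 0.217477  ] 114 [0.63938107 0.06938894 0.2283179 ]
 >147 [(array([ 0.5449, -0.1225,  0.1512]), np.int64(196)), (array([0.5521, 0.0823, 0.1522]), np.int64(65))]
 ring [ 0.5593 -0.0601  0.1314] 130 ((0.5614277124404907, -0.08783887326717377), 0.0592304989695549)
top bench z -0.0006149887427712395 plate 2766 0.013515233928205712 ((0.5730735659599304, -0.028122112154960632), (0.3406163454055786, 0.25701749324798584), 82.88609313964844)
 all>9mm ((0.5730735659599304, -0.028122112154960632), (0.3406163454055786, 0.25701749324798584), 82.88609313964844)
 knob [0.62328262 0.05680018 0.21933991] 87 [0.63809237 0.07162333 0.23107002]
 >147 [(array([ 0.5467, -0.122 ,  0.1517]), np.int64(127)), (array([0.5648, 0.0788, 0.1545]), np.int64(21))]
 ring [ 0.5687 -0.0223  0.1316] 309 ((0.5678056478500366, -0.02322244644165039), 0.041810788214206696)
```

```bash
python3 - <<'E'
import cv2,numpy as np
a=cv2.imread("pics/side0.png")[130:285,235:355];b=cv2.imread("pics/top0.png")[130:210,210:325]
a=cv2.resize(a,None,fx=3.8,fy=3.8,interpolation=3);b=cv2.resize(b,None,fx=2.9,fy=2.9,interpolation=3)
c=np.zeros((600,800,3),np.uint8);c[:a.shape[0],:a.shape[1]]=a;c[:b.shape[0],460:460+b.shape[1]]=b[:600,:340]
cv2.imwrite("pics/c.png",c)
E
```

```text
(no output)
```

View pics/c.png

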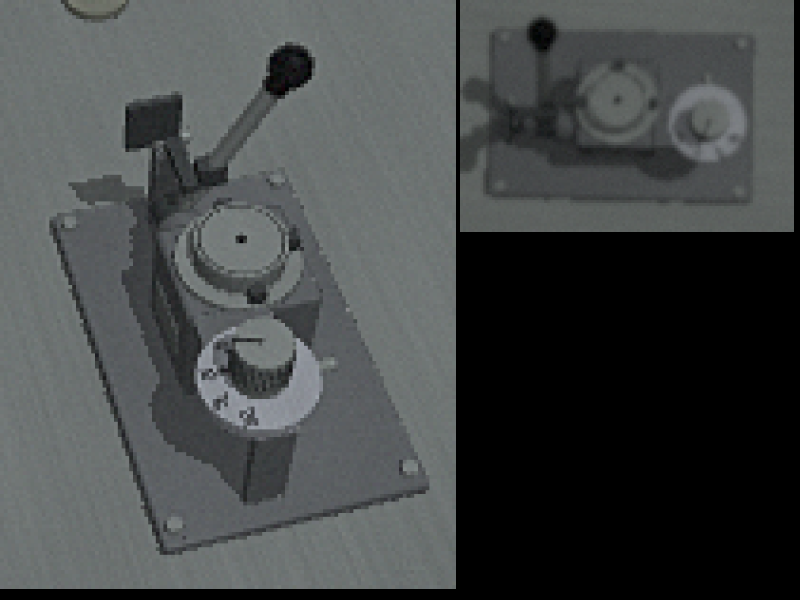

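Sleeve line points to the front and about 24° to +y, between label positions 5 and 15, so it looks like it's set at 10. Now I'll fit the pose from known features.

```bash
python3 - <<'E'
from h import *
from scipy.optimize import least_squares as LS
obs=[];mod=[]
for n in("side","top"):
    w=cloud(n,np.load(n+"0.npz")["d"]);q=w.reshape(-1,3);q=q[~np.isnan(q[:,0])]
    q=q[(abs(q[:,0]-.57)<.13)&(abs(q[:,1]+.03)<.2)]
    near=lambda c,rad,a,b:q[(np.hypot(*(q[:,:2]-c).T)<rad)&(q[:,2]>a)&(q[:,2]<b)]
    k=near((.622,.055),.03,.2,.24)
    s=LS(lambda p:np.linalg.norm(k-p,axis=1)-.016,[.622,.055,.21],loss="soft_l1",f_scale=.001).x
    t=near((.546,-.122),.04,.149,.156);tc=cv2.minEnclosingCircle(np.float32(t[:,:2]))
    g=near((.567,-.022),.05,.128,.136);gc=cv2.minEnclosingCircle(np.float32(g[:,:2]))
    tb=near((.555,.08),.05,.148,.165);print(n,"knob",s,"sleeve",tc,"ring",gc,"tab",tb.min(0),tb.max(0),len(tb))
    obs+=[s[:2],tc[0],gc[0]];mod+=[(.077,.08),(0,-.1),(.02,0)]
# plate corners
cor={"side":[(249.5,188.4),(278.4,274.7),(347.6,258.2)],"top":[(219.3,197.2),(309.3,199),(310.7,142.8),(220.3,141)]}
for n,c in cor.items():
    m=imaging.camera_model(n);R=cv2.Rodrigues(np.array(m["rvec"],float))[0];o=-R.T@np.ravel(m["tvec"])
    for u in c:
        d=R.T@np.linalg.inv(m["K"])@[*u,1];print(n,u,np.round(o+d*(.014-o[2])/d[2],4))
obs=np.array(obs);mod=np.array(mod)
T=lambda p:np.c_[p[0]+mod[:,0]*np.cos(p[2])-mod[:,1]*np.sin(p[2]),p[1]+mod[:,0]*np.sin(p[2])+mod[:,1]*np.cos(p[2])]
f=LS(lambda p:(T(p)-obs).ravel(),[.55,-.02,0]);print(f.x,np.degrees(f.x[2]));print(np.round((T(f.x)-obs)*1e3,1))
E
```

```text
side knob [0.62453352 0.05802853 0.21015125] sleeve ((0.5450039505958557, -0.12229469418525696), 0.022052433341741562) ring ((0.56739342212677, -0.02153000980615616), 0.03600288927555084) tab [0.51708247 0.05026608 0.14847524] [0.59602682 0.10143725 0.16451809] 98
top knob [0.62614881 0.05691991 0.2092454 ] sleeve ((0.546856701374054, -0.12177737057209015), 0.02090838924050331) ring ((0.5678056478500366, -0.02322244644165039), 0.041810788214206696) tab [0.52028054 0.05192076 0.14829594] [0.6017687  0.09824038 0.16498549] 45
side (249.5, 188.4) [0.4709 0.1194 0.014 ]
side (278.4, 274.7) [ 0.4664 -0.1823  0.014 ]
side (347.6, 258.2) [ 0.6613 -0.1856  0.014 ]
top (219.3, 197.2) [0.468  0.1268 0.014 ]
top (309.3, 199) [ 0.4675 -0.1795  0.014 ]
top (310.7, 142.8) [ 0.661  -0.1825  0.014 ]
top (220.3, 141) [0.6622 0.1285 0.014 ]
[ 0.54737401 -0.02191903 -0.01219042] -0.6984595166679499
[[ 0.8 -0.9]
 [ 1.2  0.4]
 [-0.  -0.6]
 [-0.8  0.2]
 [-0.7 -0.1]
 [-0.4  1.1]]
```

Pose fit: (0.5474, −0.0219), yaw −0.7°, with residuals near 1 mm. Turning the sleeve first.

```bash
cat >> h.py <<'E'
from scipy.spatial.transform import Rotation as Ro
X0,Y0,YAW=.5474,-.0219,-.0122
def W(x,y,z):  # ejector mm -> world m
    c,s=np.cos(YAW),np.sin(YAW);x,y,z=x/1e3,y/1e3,z/1e3
    return np.array([X0+c*x-s*y,Y0+s*x+c*y,z])
def rot(deg):  # tool down, closing line at deg from ejector x
    a=np.radians(deg)+YAW;y=np.array([np.cos(a),np.sin(a),0]);z=np.array([0,0,-1.])
    return Ro.from_matrix(np.c_[np.cross(y,z),y,z]).as_rotvec()
def st(t=""): print(t,"t=%.1f"%r.current_time(),"tcp",np.round(r.current_tool_pos(),4),"F",np.round(r.current_force(),1),"gap %.3f"%r.current_finger_gap())
E
python3 - <<'E'
from h import *
# which half-turn leaves the last joint most room, both ends
for s in (0,180):
    for d in (-25,20): print(s,d,np.round(r.ik(W(0,-100,200),rot(s+d)),2))
for d in (0,180): print("catch/lever",np.round(r.ik(W(-22,90,200),rot(d)),2),np.round(r.ik(W(77,80,191),rot(90+d)),2))
p=r.current_tool_pos();r.move_linear([p[0],p[1],.36],max_speed=.25);st()
E
```

```text
0 -25 [-0.8   0.29  1.13  1.77 -0.28  1.25 -0.05]
0 20 [-0.82  0.3   1.16  1.77 -0.29  1.26  0.75]
180 -25 [ 1.05  0.35 -1.09  1.69  0.32  1.3   2.58]
180 20 [-0.86  0.34  1.23  1.77 -0.34  1.27 -2.35]
catch/lever [-0.86  0.12  0.71  1.83 -0.08  1.23 -0.14] [-0.68  0.36  0.66  1.6  -0.23  1.26  1.58]Traceback (most recent call last):
  File "<stdin>", line 5, in <module>
    return _wrapfunc(a, 'round', decimals=decimals, out=out)
    return _wrapit(obj, method, *args, **kwds)
    result = getattr(arr, method)(*args, **kwds)
TypeError: unsupported operand type(s) for *: 'NoneType' and 'float'
```

```bash
python3 - <<'E'
from h import *
p=r.current_tool_pos();r.move_linear([p[0],p[1],.36],max_speed=.25)
r.reach(W(0,-100,260),rot(-20));st("above")
print("descend stop",r.move_linear(W(0,-100,119),max_speed=.12,f_stop=8));st("down")
r.command_gripper(0,40);st("grip")
for d in (-10,0,10,20):
    r.move_linear(W(0,-100,119),rot(d))
st("turned"); print(r.current_torque(),r.current_qpos())
r.command_gripper(1.0);r.move_linear(W(0,-100,260),max_speed=.2);r.reach(W(-60,40,300),rot(0));st("clear")
p,d=imaging.camera("side");cv2.imwrite("pics/s1.png",p)
cv2.imwrite("pics/s1c.png",cv2.resize(p[175:255,255:355],None,fx=6,fy=6,interpolation=2))
c=px("side",[W(0,-100,152)]+[W(-21*np.cos(a),21*np.sin(a),152)+W(0,-100,0)-W(0,0,0) for a in np.radians([60,20,-20,-60])])
print(np.round((c-[255,175])*6))
E
```

```text
above t=3.7 tcp [ 0.5466 -0.1209  0.26  ] F [ 1.1 -0.3  0.1] gap 1.007
descend stop False
down t=5.0 tcp [ 0.5467 -0.122   0.1197] F [-0.  -0.1 -0.8] gap 1.001
grip t=5.5 tcp [ 0.5465 -0.1219  0.1195] F [-0.7  0.9  5.5] gap 0.477
turned t=6.8 tcp [ 0.5465 -0.1219  0.1194] F [-0.8  0.5  6.7] gap 0.478
[0.19038323 0.20134092 0.03038592] [-0.6170304   0.32987604  0.90637788  1.858209   -0.29200926  1.09263464
  0.73292337]
clear t=9.0 tcp [0.4878 0.0184 0.2993] F [-0.2 -0.8 -0.4] gap 0.996
[[296. 267.]
 [258. 238.]
 [245. 264.]
 [257. 291.]
 [287. 308.]]
```

View pics/s1c.png

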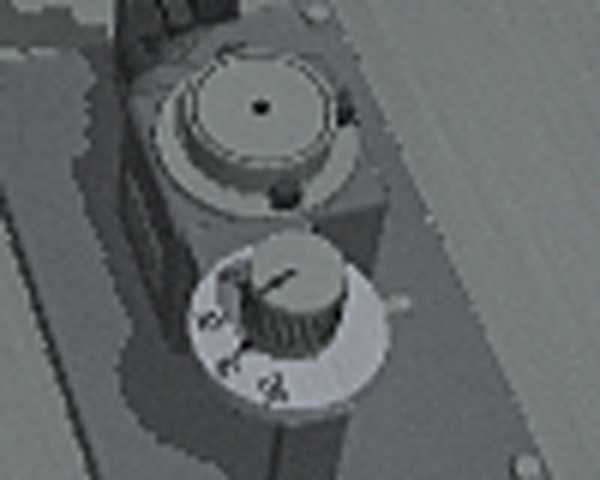

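The sleeve line runs from (296,268) to (258,292), matching the predicted 15 position at (257,291). The foot pointer at (243,345) aims at the third number, so it's on 15. Next is the catch.

```bash
python3 - <<'E'
from h import *
r.command_gripper(0,40)
r.reach(W(-22,84,220),rot(0))
print(r.move_linear(W(-22,84,149),max_speed=.15,f_stop=8));st("beside")
rho=34
def tcp(th): 
    t=np.array([np.sin(th),np.cos(th)]);n=np.array([-np.cos(th),np.sin(th)])
    c=np.array([118,115])+rho*t+3.5*n
    return W(-22,c[0]-11,c[1])
for th in np.radians([0,15,30,45,60,75,90]):
    s=r.move_linear(tcp(th),max_speed=.06,f_stop=25)
    st("th %.0f %s"%(np.degrees(th),s))
    if s:break
else:
    print(r.move_linear(W(-22,141,110),max_speed=.03,f_stop=8));st("press")
p,d=imaging.camera("side");cv2.imwrite("pics/s2c.png",cv2.resize(p[130:230,230:350],None,fx=5,fy=5,interpolation=2))
E
```

```text
False
beside t=10.9 tcp [0.5271 0.0621 0.1503] F [-0.6 -0.6  0.2] gap -0.005
th 0 False t=11.4 tcp [0.5267 0.0824 0.1491] F [-0.6 -0.2 -0.6] gap 0.002
th 15 False t=11.7 tcp [0.5267 0.0912 0.1487] F [-0.7  0.  -0.1] gap -0.002
th 30 False t=12.0 tcp [0.5268 0.0998 0.146 ] F [ 0.7 -0.5 -0.2] gap 0.002
th 45 False t=12.3 tcp [0.5267 0.1074 0.1412] F [-1.  -0.4 -0.8] gap -0.002
th 60 False t=12.6 tcp [0.5268 0.1134 0.1346] F [ 0.1 -0.6 -0.2] gap 0.000
th 75 False t=12.9 tcp [0.5268 0.1174 0.1267] F [ 0.2 -0.1  0.7] gap -0.002
th 90 False t=13.2 tcp [0.5277 0.1193 0.1186] F [ 0.4 -0.9  3.9] gap 0.003
True
press t=13.4 tcp [0.5279 0.1194 0.1181] F [-6.  -1.4 16.7] gap 0.000
```

View pics/s2c.png

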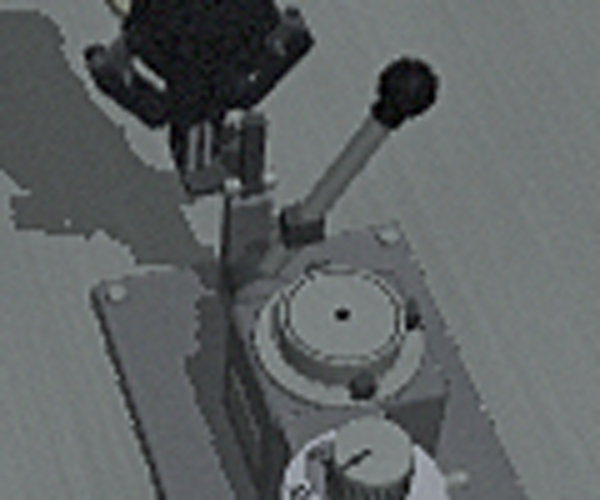

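The bar now stands upright at (255,145), beside the fingers, with the tab level under the tips. The catch is fully flipped and at its stop. Now the lever.

```bash
python3 - <<'E'
from h import *
r.move_linear(W(-22,141,270),max_speed=.2)
r.command_gripper(1.0)
r.reach(W(77,80,275),rot(90))
K=lambda q:W(160*np.sin(.5-q),80,70+160*np.cos(.5-q)-19)
print(r.move_linear(K(0),max_speed=.12,f_stop=8));st("at knob")
r.command_gripper(0,70);st("grip")
for q in np.arange(.1,.71,.1):
    s=r.move_linear(K(q),max_speed=.06,f_stop=30)
    st("q %.2f %s"%(q,s))
    if s:break
p,d=imaging.camera("side");cv2.imwrite("pics/s3c.png",cv2.resize(p[110:240,220:360],None,fx=4,fy=4,interpolation=2))
E
```

```text
False
at knob t=17.6 tcp [0.6255 0.0571 0.1922] F [0.1 0.2 1.1] gap 0.997
grip t=18.2 tcp [0.6252 0.0574 0.192 ] F [-2.1  0.9  5.8] gap 0.341
q 0.10 False t=18.6 tcp [0.6118 0.0576 0.1987] F [ 6.9  0.1 -3. ] gap 0.339
q 0.20 False t=19.0 tcp [0.596  0.0578 0.2037] F [ 6.1 -0.8 -4.6] gap 0.337
q 0.30 False t=19.4 tcp [0.5803 0.0575 0.2081] F [ 0.1  0.1 -0.6] gap -0.000
q 0.40 False t=19.8 tcp [0.5643 0.0581 0.2104] F [ 0.8 -0.3  0. ] gap -0.002
q 0.50 False t=20.2 tcp [0.5483 0.0583 0.2112] F [0.4 0.2 0.4] gap 0.000
q 0.60 False t=20.7 tcp [0.5324 0.0585 0.2103] F [ 0.2 -0.1  0.2] gap 0.000
q 0.70 False t=21.1 tcp [0.5165 0.0587 0.2079] F [ 0.5  0.3 -0.3] gap -0.004
```

View pics/s3c.png

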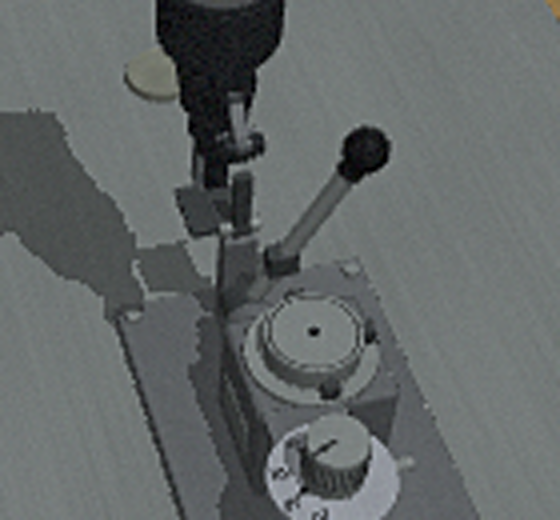

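The grip slipped at q≈0.25 because it sat above the ball's centre. The lever has sprung back to rest, with the knob at (365,152), and the blank is still seated. I'll grip along x with the tool aligned to the rod and turning with it, so the back pad pulls directly. First I'll check reachability.

```bash
cat >> h.py <<'E'
def LP(q,ext=24,h=0,flip=0):  # TCP on the rod axis, ext mm past the knob centre, tool along the rod
    a=.5-q; e=np.array([np.sin(a),0,np.cos(a)]); k=np.array([0,80,70])+e*(160-ext+h)
    Rz=Ro.from_euler("z",YAW); z=-e; y=np.array([np.cos(a),0,-np.sin(a)])*(-1 if flip else 1)
    return W(*k),(Rz*Ro.from_matrix(np.c_[np.cross(y,z),y,z])).as_rotvec()
E
python3 - <<'E'
from h import *
for f in (0,1):
  for q,h in((0,70),(0,0),(.4,0),(.8,0)):
    j=r.ik(*LP(q,h=h,flip=f)); print(f,q,h,None if j is None else np.round(j,2))
E
```

```text
0 0 70 [-0.54  0.89  0.98  0.97 -0.59  2.06  0.22]
0 0 0 [-0.63  0.85  0.96  1.18 -0.56  1.91  0.25]
0 0.4 0 [-0.95  0.36  0.99  1.66 -0.31  1.38  0.09]
0 0.8 0 [-0.92 -0.21  0.6   2.1   0.27  0.94 -0.46]
1 0 70 [ 0.3   0.89 -0.98  0.89  0.48  2.08  2.65]
1 0 0 [ 0.42  0.91 -1.1   1.1   0.53  1.96  2.58]
1 0.4 0 [ 0.7   0.49 -1.15  1.59  0.4   1.45  2.63]
1 0.8 0 [-1.09 -0.26  0.74  2.11  0.34  0.97  2.62]
```

```bash
python3 - <<'E'
from h import *
p=r.current_tool_pos();r.move_linear([p[0],p[1],.32],max_speed=.2)
r.command_gripper(1.0)
r.reach(*LP(0,h=62));st("above")
P,R_=LP(0);print(r.move_linear(P,R_,max_speed=.12,f_stop=8));st("at knob")
r.command_gripper(0,90);st("grip")
for q in np.arange(.1,.71,.1):
    s=r.move_linear(*LP(q),max_speed=.06,f_stop=40)
    st("q %.2f %s"%(q,s))
    if s or r.current_finger_gap()<.2:break
print(np.round(r.current_qpos(),2))
p,d=imaging.camera("side");cv2.imwrite("pics/s4c.png",cv2.resize(p[110:240,220:360],None,fx=4,fy=4,interpolation=2))
E
```

```text
above t=23.8 tcp [0.6433 0.0569 0.2447] F [-0.1 -0.3 -0.7] gap 0.996
False
at knob t=24.4 tcp [0.6139 0.0576 0.1908] F [0.4 0.  0.1] gap 1.001
grip t=25.0 tcp [0.6137 0.0571 0.19  ] F [0.5 0.  5.4] gap 0.335
q 0.10 False t=25.4 tcp [0.6016 0.0573 0.1959] F [ 5.7 -2.4  2.2] gap 0.337
q 0.20 False t=25.8 tcp [0.5891 0.0574 0.2005] F [ 4.7 -2.7  2.8] gap 0.335
q 0.30 False t=26.1 tcp [0.576  0.0575 0.2039] F [ 5.1 -3.2  4.3] gap 0.338
q 0.40 False t=26.5 tcp [0.5626 0.0576 0.206 ] F [ 4.8 -3.9  3.2] gap 0.332
q 0.50 False t=26.9 tcp [0.5489 0.0577 0.2068] F [ 4.1 -3.1  0.4] gap 0.337
q 0.60 False t=27.4 tcp [0.535  0.0578 0.2062] F [ 6.6 -1.4 -6.6] gap 0.335
q 0.70 False t=28.2 tcp [0.5214 0.0578 0.2043] F [ 7.3  5.  -8. ] gap 0.332
[-1.45 -0.25  1.1   2.    0.33  1.08 -0.49]
```

View pics/s4c.png

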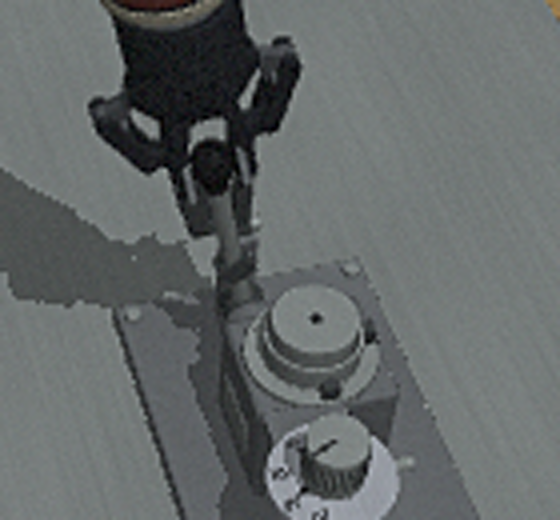

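The lever is well forward, with the ball held between the fingers at (213,165), and the blank stands clear of the ring. Now I'll ease it onto the stop.

```bash
python3 - <<'E'
from h import *
for q in np.arange(.72,.88,.02):
    r.move_linear(*LP(q),max_speed=.03,f_stop=25); r.sleep(.15)
    F=np.mean([r.current_force() for _ in range(5)],0);a=.5-q
    ft=F@[np.cos(a),0,-np.sin(a)]
    print("q %.2f tangential %.1f"%(q,ft));st()
    if ft>19 or r.current_finger_gap()<.25:break
print(np.round(r.current_qpos(),2))
w=cloud("top",imaging.camera("top")[1]).reshape(-1,3)
p,d=imaging.camera("side");w2=cloud("side",d).reshape(-1,3)
for v in(w,w2):
    c=v[np.hypot(*(v[:,:2]-W(20,0,0)[:2]).T)<.02];print("blank top",np.median(c[:,2]),len(c))
c=px("side",[W(20,0,132)]);print(c)
cv2.imwrite("pics/s5c.png",cv2.resize(p[110:240,220:360],None,fx=4,fy=4,interpolation=2))
E
```

```text
q 0.72 tangential 5.7
 t=28.6 tcp [0.519  0.0578 0.2037] F [ 7.5  3.6 -7.3] gap 0.333
q 0.74 tangential 4.7
 t=29.0 tcp [0.5164 0.0579 0.2031] F [ 6.3  5.  -6.1] gap 0.330
q 0.76 tangential 5.9
 t=29.4 tcp [0.5139 0.0579 0.2025] F [ 7.1  3.9 -3.6] gap 0.337
q 0.78 tangential 6.5
 t=29.8 tcp [0.5115 0.0579 0.2018] F [ 7.3  3.4 -2.1] gap 0.329
q 0.80 tangential 7.0
 t=30.2 tcp [0.5091 0.058  0.2011] F [ 7.5  2.5 -0.6] gap 0.333
q 0.82 tangential 6.9
 t=30.6 tcp [0.5067 0.058  0.2003] F [ 7.6  3.3 -0.9] gap 0.330
q 0.84 tangential 9.1
 t=31.0 tcp [0.5043 0.058  0.1995] F [10.   3.1 -0.8] gap 0.337
q 0.86 tangential 9.4
 t=31.4 tcp [0.5019 0.058  0.1987] F [10.1  3.  -0.3] gap 0.334
q 0.88 tangential 9.8
 t=31.8 tcp [0.4995 0.058  0.1978] F [10.6  2.7 -0. ] gap 0.334
[-1.12 -0.36  0.7   2.19  0.49  0.93 -0.66]
blank top 0.14889400787644863 124
blank top 0.14874307608915785 139
[[298.27765234 192.54013001]]
```

View pics/s5c.png

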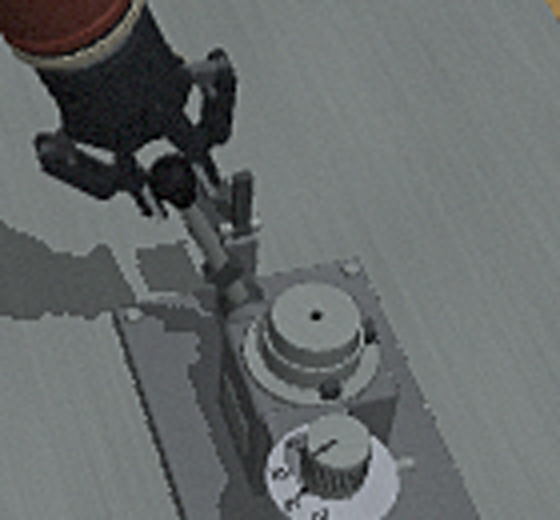

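The ball is still between the fingers at (172,182) and the blank is clearly raised. I'll compare the rise with the baseline, including the s4 stage, to judge whether the stop has been met.

```bash
python3 - <<'E'
from h import *
def top(n,d):
    v=cloud(n,d).reshape(-1,3);c=v[np.hypot(*(v[:,:2]-W(20,0,0)[:2]).T)<.018];return np.nanmedian(c[:,2]),np.nanmean(c[:,2])
for n in("side","top"):
    print(n,"before",top(n,np.load(n+"0.npz")["d"]),"now",np.mean([top(n,imaging.camera(n)[1]) for _ in range(4)],0))
st()
E
```

```text
side before (np.float64(0.13140471536830822), np.float64(0.13145197543602696)) now [0.14882684 0.14876489]
top before (np.float64(0.13219042747780552), np.float64(0.13199502994948073)) now [0.14837807 0.14827511]
 t=32.3 tcp [0.4995 0.0581 0.1978] F [9.2 2.2 0.3] gap 0.334
```

```bash
python3 - <<'E'
from h import *
p,d=imaging.camera("side");w=cloud("side",d)
for q in(.72,.76,.80,.84,.88):
    k=W(160*np.sin(.5-q),80,70+160*np.cos(.5-q));print(q,px("side",k)[0].round(1),k.round(4))
reg=w[147:165,255:272].reshape(-1,3);g=p[147:165,255:272].max(-1).ravel()
m=imaging.camera_model("side");R=cv2.Rodrigues(np.array(m["rvec"],float))[0];o=-R.T@np.ravel(m["tvec"])
from scipy.optimize import least_squares as LS
dd=np.linalg.norm(reg-o,axis=1);k=reg[(dd<np.nanpercentile(dd,55))]
f=LS(lambda s:np.linalg.norm(k-s,axis=1)-.016,W(-45,80,222),loss="soft_l1",f_scale=.001);print("knob",f.x,len(k),np.median(abs(f.fun)),px("side",f.x))
v=f.x-W(0,80,70);print("q est",.5-np.arctan2(v[0],v[2]),"len",np.linalg.norm(v))
c=np.hstack([cv2.resize(p[130:190,225:295],(560,480),interpolation=2)]);s=cv2.resize(p[205:245,280:330],(240,192),interpolation=2)
o=np.zeros((480,800,3),np.uint8);o[:,:560]=c;o[:192,560:]=s;cv2.imwrite("pics/s6.png",o)
print("sleeve 10,15,20 px",[((px("side",W(-21*np.cos(a),-100+21*np.sin(a),152))[0]-[280,205])*4.8+[560,0]).round() for a in np.radians([20,-20,-60])],((px("side",W(0,-100,152))[0]-[280,205])*4.8+[560,0]).round())
E
```

```text
0.72 [271.3 150.7] [0.5135 0.0585 0.2261]
0.76 [269.  151.6] [0.5072 0.0586 0.2246]
0.8 [266.7 152.5] [0.5011 0.0587 0.2229]
0.84 [264.4 153.4] [0.495  0.0587 0.2208]
0.88 [262.2 154.5] [0.489  0.0588 0.2186]
knob [0.49107719 0.05845377 0.22041129] 166 0.0025017256220754448 [[263.00767173 153.93478957]]
q est 0.8639746154399979 len 0.1609560064045561
sleeve 10,15,20 px [array([636.,  67.]), array([645.,  89.]), array([669., 102.])] [677.  70.]
```

View pics/s6.png

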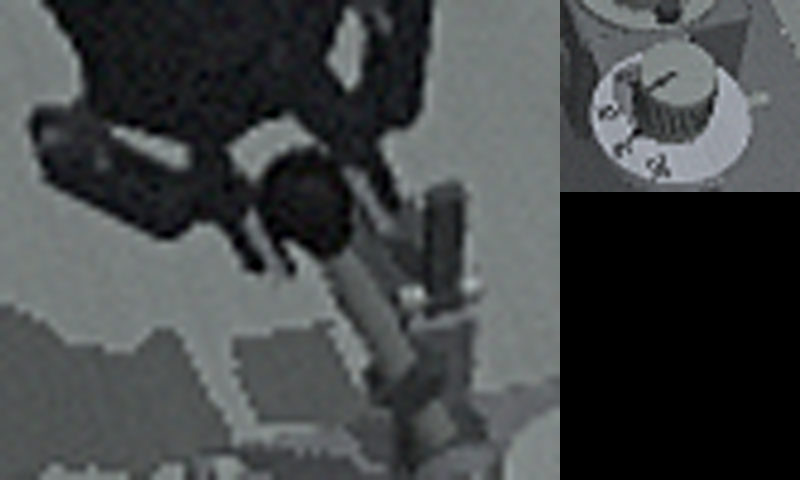

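Lever reads about 0.86 with no clear stop, which disagrees with 15. I'll compute the sleeve and label angles properly.

```bash
python3 - <<'E'
from h import *
m=imaging.camera_model("side");R=cv2.Rodrigues(np.array(m["rvec"],float))[0];o=-R.T@np.ravel(m["tvec"])
def ang(u,z,s,off):
    u=np.array(u)/s+off-(.5-.5/s)*0;d=R.T@np.linalg.inv(m["K"])@[*u,1];P=o+d*(z-o[2])/d[2]-W(0,-100,0)
    P=Ro.from_euler("z",-YAW).apply(P);return round(np.degrees(np.arctan2(P[1],-P[0])),1),round(np.hypot(P[0],P[1])*1e3,1)
for nm,u,z in(("5",(235,270),.112),("10",(210,320),.112),("15",(228,362),.112),("20",(272,388),.112),("pointer",(243,345),.114),("line",(258,292),.152),("line in",(296,268),.152)):print(nm,ang(u,z,6,np.array([255,175])))
print("start line",ang((233,340),.152,3.8,np.array([235,130])),"10lab",ang((208,373),.112,3.8,np.array([235,130])))
print("rest knob px",px("side",W(77,80,210)),"seen 311.2,148")
p,d=imaging.camera("side")
for n,s,f in(("pre","side0",0),):
    q=np.load("side0.npz")["p"];c=np.hstack([cv2.resize(x[212:247,283:323],(400,350),interpolation=2) for x in(q,p)])
cv2.imwrite("pics/s7.png",np.clip(c*1.6,0,255).astype(np.uint8))
E
```

```text
5 (np.float64(67.2), np.float64(33.5))
10 (np.float64(15.9), np.float64(32.7))
15 (np.float64(-23.2), np.float64(33.5))
20 (np.float64(-60.5), np.float64(34.6))
pointer (np.float64(-19.3), np.float64(23.9))
line (np.float64(-21.8), np.float64(20.7))
line in (np.float64(-60.0), np.float64(0.4))
start line (np.float64(15.5), np.float64(20.0)) 10lab (np.float64(16.8), np.float64(33.4))
rest knob px [[311.45785396 147.23879877]] seen 311.2,148
```

View pics/s7.png

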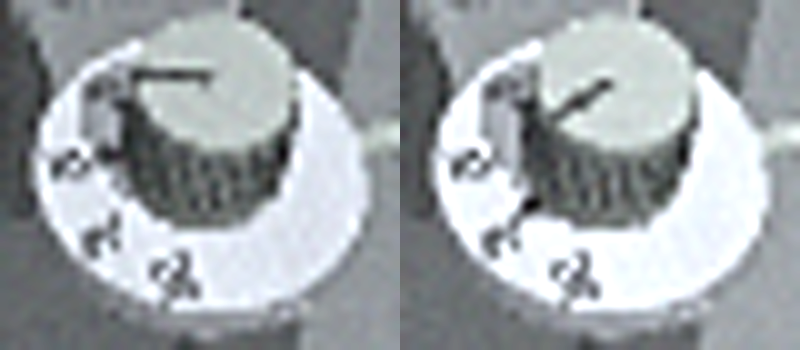

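The sleeve is on 15: before, the pointer aimed at the second number; now it's at the third, within about 2°. Next I'll see whether blank height and force level off with lever angle, to find where the stop really is.

```bash
cat >> h.py <<'E'
def top(n):
    v=cloud(n,imaging.camera(n)[1]).reshape(-1,3);h=np.hypot(*(v[:,:2]-W(20,0,0)[:2]).T)
    return np.nanmean(v[h<.018][:,2])*1e3
def rep(q):
    F=[];h=[]
    for _ in range(3): h.append((top("side"),top("top")));F+=[r.current_force() for _ in range(4)]
    F=np.mean(F,0);p=(r.current_tool_pos()-W(0,80,70))
    T=r.current_torque()
    print("cmd %.2f tcp q %.3f"%(q,.5-np.arctan2(p[0],p[2])),"F",F.round(1),"T",np.round(T,2),"rise side/top",(np.mean(h,0)-[131.45,132.0]).round(2),"gap %.3f t=%.1f"%(r.current_finger_gap(),r.current_time()))
E
python3 - <<'E'
from h import *
rep(.88)
for q in(.80,.72,.64,.56):
    r.move_linear(*LP(q),max_speed=.04);rep(q)
E
```

```text
cmd 0.88 tcp q 0.865 F [9.8 2.7 0.6] T [ 0.51 -0.8   0.35] rise side/top [17.19 16.6 ] gap 0.337 t=32.7
cmd 0.80 tcp q 0.789 F [7.4 2.5 0.9] T [ 0.46 -0.64  0.23] rise side/top [15.84 15.12] gap 0.331 t=33.4
cmd 0.72 tcp q 0.713 F [4.6 0.3 5.6] T [-0.03 -0.57  0.04] rise side/top [14.23 13.52] gap 0.335 t=34.2
cmd 0.64 tcp q 0.635 F [ 5.  -0.6  6. ] T [-0.17 -0.58  0.06] rise side/top [12.67 12.07] gap 0.333 t=34.9
cmd 0.56 tcp q 0.555 F [ 4.4 -0.6  6.1] T [-0.16 -0.72  0.08] rise side/top [11.16 10.26] gap 0.335 t=35.6
```

Blank rise follows the angle at 20 mm/rad, but the force slope steepens roughly fivefold somewhere between 0.71 and 0.79. That fits a yielding stop starting near 0.75, which my pull to 0.865 pressed past. I'll come forward again in small steps and hold inside the stated 0.75–0.79 band.

```bash
python3 - <<'E'
from h import *
for q in(.64,.70,.73,.76,.79):
    r.move_linear(*LP(q),max_speed=.03);r.sleep(.3);rep(q)
r.sleep(1.2);rep(.79)
E
```

```text
cmd 0.64 tcp q 0.636 F [ 4.2 -0.9  6.5] T [-0.19 -0.39  0.07] rise side/top [12.73 11.99] gap 0.335 t=36.7
cmd 0.70 tcp q 0.695 F [ 2.7 -1.1  7.4] T [-0.13 -0.29  0.04] rise side/top [14.   12.98] gap 0.329 t=37.8
cmd 0.73 tcp q 0.725 F [ 3.6 -0.6  6.9] T [-0.12 -0.33  0.01] rise side/top [14.54 13.73] gap 0.334 t=38.6
cmd 0.76 tcp q 0.754 F [ 3.5 -0.4  7.7] T [-0.17 -0.27  0.05] rise side/top [15.23 14.  ] gap 0.334 t=39.5
cmd 0.79 tcp q 0.783 F [ 4.8 -0.6  6.7] T [-0.15 -0.42 -0.08] rise side/top [15.73 15.08] gap 0.331 t=40.4
cmd 0.79 tcp q 0.783 F [ 4.3 -0.8  6.8] T [-0.1  -0.46  0.04] rise side/top [15.64 15.02] gap 0.336 t=41.9
```

```bash
python3 - <<'E'
from h import *
r.move_linear(*LP(.80),max_speed=.02);r.sleep(.8);rep(.80)
r.sign_off()
E
```

```text
cmd 0.80 tcp q 0.792 F [ 5.4 -0.8  6.2] T [-0.06 -0.58 -0.02] rise side/top [15.69 15.06] gap 0.337 t=43.2
the job is handed in; nothing more can be done
```

Handed in at 43 s with the sleeve on 15, the catch fully flipped, and the gripper holding the lever at about 0.78 rad with the blank about 15.4 mm up. The stop never showed as a hard end: I inferred it from a small force rise near 0.75, and an earlier pull ran to about 0.86 rad (blank about 17 mm up) before I eased back. The first grip on the knob also slipped, letting the lever spring back once.

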